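# Turn the UV curing table evenly under the lamp and stop it at its mark

## Robot

A 6-joint arm with a two-finger parallel gripper is mounted at the origin on the work surface. World frame = base frame: x ahead of the robot, y to its left, z up, the work surface at z = 0. Lengths are in m, angles in degrees, forces in N, time in s.
With the tool pointing down it reaches from about 0.275 to 0.975 m from the base axis. Payload 8.4 kg.
Tool frame: the origin (TCP) lies midway between the tips of the shut fingers; the grasp point (between the pads) lies 19 mm behind it; z points along the fingers, y is the line along which they close (so a half turn about z gives the same grasp; the last joint's range is limited). The gripper opens to 92 mm and grips with 3 to 60 N. Pads are 20 mm wide; open, the fingers measure 128 mm over their backs; the gripper's body (75 mm by 189 mm) begins 69 mm behind the grasp point.
Start: joints at [-64.022, 20.225, 93.587, -0, 66.188, -0.138], TCP at [0.275, -0.561, 0.215] pointing down, gripper open.
Joint ranges: [-150.9, 150.9], [-52.94, 120.26], [3.33, 152.33], [-74.26, 254.26], [0, 154.13], [-172.89, 172.89]. Speed limits (degrees/s): [127.2, 127.2, 159.86, 180, 180, 180].

## Interface

Orientations are given as [roll, pitch, yaw] about the fixed x, y, z axes, in that order (R = Rz(yaw) Ry(pitch) Rx(roll)).
In Python, from cell import robot gives the robot as it stands.
- The arm moves only by the tool play_rows, never from a script. Its argument "plan" is one flat list of numbers, 7 for each row, row after row: the turn, a rotation vector about the world's x, y, z in rad, then the shift along the world's x, y, z in mm, then the finger opening in mm, from 0 to 91.9. A call has 1 to 12 rows; each row shifts and turns the commanded pose from where the row before left it; what a row does not reach is not made up. A row lasts 1/8 s, in which the tool goes at most 62.5 mm and 10.7 degrees, less where a joint would pass 70% of its speed; a pose out of reach is approached as far as the arm can. A call is refused whole if a number of a shift passes 62.5 or a number of a turn 0.188, either way. A call with a gripper value outside its range is refused whole. The fingers move at their own pace and stop on an object; "newtons" is the grip in N (left out, the last holds). Time passes only in rows, so rows that do not move let the fingers close. It gives the time, the measured TCP pose, the force, the opening and the grip force at its end, in the units of the state.
- robot.read_state(): the state, without advancing time (a new reading comes with each control period).
- robot.snapshot(name): name is "scene" or "side" or "wrist"; returns the picture (400x640x3 uint8, red, green, blue); there is no depth.
- robot.camera_params(name): a dict with "mtx" (3x3 intrinsics, pixels), "origin" and "attitude" of the camera in the world. Camera axes: x right, y up, looking along -z (the intrinsics and any distortion apply to the point x, -y, -z); pixel columns grow to the right and rows downward; lengths in m; the calibration is good to about 2 mm. The wrist camera is an equidistant fisheye: a pixel r from the principal point sees the ray r / f radians off the axis. A picture is of the moment at which its call begins: read the wrist's pose just before it. camera_params takes no time and is no camera call; for the wrist camera it gives the pose at the moment of the call.
- robot.job_done(): hands the job in; it is judged then, once.
The state is a dict: "clock": time; "qpos": joint angles; "joint_vel": joint speeds; "joint_torque": joint torques, N m; "tool_pos": TCP position; "tcp_rot": TCP orientation; "wrist_force": force on the tool from outside, world axes, zero at the start; "torque": the same for the moment, N m; "finger_gap": finger opening in m; "grip_force": force on a finger pad.
Only numpy, scipy, OpenCV 4.12 (cv2) and the standard library are available. Lean on these libraries where they do the work, as an engineer would, in place of code of your own. Each camera call takes 0.05 s, during which the arm holds its last target. There are 200 camera calls.

## Task

Cure the clamped mainboard evenly under the UV lamp: turn the turntable by hand from rest up to about 15 turns a minute, either way round, and keep it between 12.5 and 18 turns a minute for 10 seconds without a break, topping it up as it coasts (the lamp hangs over half of it, so no hand can stay on a post all the way round). Then catch it, stop it with the index line on its rim at the fixed pointer, and let go. Never let it run away beyond 24 turns a minute, and do not bump the lamp, touch the mainboard or shift the things lying around.

Things in the scene. Friction and masses are not known exactly. Their poses are not given: they have to be found in the camera images.
- station: Grey cast base of the hand-turned curing table, fixed to the bench, about 250 mm across. Origin on the bench (z = 0) exactly under the spindle; z up; +y towards the lamp column, -y towards the pointer. It stands at a different place and yaw each time.
- deck (a joint): Turntable angle in rad, unlimited, growing counter-clockwise seen from above. 0 (and every 2 pi) = index line at the pointer. No motor, no brake. Inertia about 0.045 kg m2 (0.7 to 1.3 times that), drag about 0.0025 N m constant plus 0.0012 N m s/rad: it coasts down by roughly 0.1 rad/s each second. 12.5, 15 and 18 turns a minute are 1.31, 1.57 and 1.88 rad/s.
- post0 (a point): Foot, on the deck's top face, of the hand post nearest the index line. Three equal upright round black posts fixed to the deck: 22 mm in diameter, 50 mm high (collar 30 mm wide, 4 mm high), 115 mm from the spindle, 120 degrees apart; push or grip them. At joint value q, post0 stands at angle q - 90 deg about the spindle, counter-clockwise from the station's +x.
- post1 (a point): Foot of the next hand post, 120 degrees counter-clockwise from post0.
- post2 (a point): Foot of the third hand post, 240 degrees counter-clockwise from post0.
- index (a point): Short dark index line on the deck's rim, radially outside post0; this point is on the deck's top face, 140 mm from the spindle.
- pointer (a point): The fixed mark: the point on the deck's top face level, 140 mm from the spindle on the station's -y side, at which the steel wedge-shaped pointer (on a bracket beyond the rim, 3 mm above the deck's top at most) aims. The index point belongs here at the end.
- lamp: Flat white UV lamp head on a column, fixed to the station. Origin: centre of its underside, 83 mm above the deck's top, 130 mm from the spindle on the station's +y side. 230 mm along x, 130 mm along y (from 65 to 195 mm on the +y side), 48 mm high; column top 245 mm above the bench. Posts pass under it, a gripper does not: reach the posts only on the -y half.
- cleaner: Loose closed bottle, 56 mm in diameter, 130 mm high, standing to the left. Origin under its centre. Leave alone.
- tray: Loose small grey parts tray, 100 x 140 x 30 mm, lying to the left. Origin under its centre. Leave alone.
- driver: Loose screwdriver, 160 mm long, lying on the right, nearer the robot than the laptop base. Leave alone.
- hub (a point): Centre of the deck's top face, on the vertical spindle, 52 mm above the bench. The deck is a round metal plate of radius 150 mm, 12 mm thick, about 4.2 kg, on free bearings over the station; the mainboard jig is clamped on its middle.
- board (a point): Top centre, on the spindle axis, of the L-shaped laptop mainboard in its black jig, which is clamped to the middle of the deck and turns with it: 140 x 94 mm, 18 mm high above the deck with its parts; all of it within 85 mm of the spindle. Not to be touched.

How it is judged (in metres and radians):
On the way, in this order (a step that is already met when the one before it is completed fails the run):
1. the turntable turns at 12.5 to 18 turns a minute for 10 s without a break ((velocity of joint deck between 1.29 and 1.9 rad/s or velocity of joint deck between -1.9 and -1.29 rad/s)), for 10 s.
2. the turntable has been stopped with its index line at the pointer (horizontal distance between index and pointer below 0.016 m and velocity of joint deck between -0.05 and 0.05 rad/s), for 0.3 s.
At the end, for the whole second after the job is handed in: The index line is within 16 mm of the pointer along the rim (about 0.11 rad), the table is at rest (under 0.03 rad/s) and let go (horizontal distance between index and pointer below 0.016 m and velocity of joint deck between -0.03 and 0.03 rad/s); the robot touches nothing.
It fails at once if the table was spun faster than 24 turns a minute (velocity of joint deck above 2.5 rad/s or velocity of joint deck below -2.5 rad/s).
It fails at once if the lamp was bumped (over 3 N) (contact force between any of the fingers, the arm and lamp above 3 N).
It fails at once if the mainboard was touched (over 2 N) (contact force between any of the fingers, the arm and deck_c7 above 2 N or contact force between any of the fingers, the arm and deck_c8 above 2 N).
It fails at once if a thing lying around was shifted by more than 20 mm (distance of any of cleaner, tray, driver from where it was at the start of the episode above 0.02 m).
It also fails if it takes over 67 s, if anything falls off the work surface, if the arm or the gripper's body presses on something with over 40 N, if the wrist force passes 120 N, or if a joint passes its speed limit or range.

## Working session

There is one attempt and no reset: what is moved stays moved. The work goes in short steps, Python scripts to look and compute and a tool call to move; the robot and the scene stay as the last step left them, time stands still between calls to the robot, and variables do not carry over. Pictures are saved under pics/ and viewed, at most 10 in all, crops included, and the job is handed in when it is done.

Besides the shell and the picture viewer there is one more tool, called after ">>>" by a JSON object that holds its "method" and its "body", one argument or row to a line. play_rows: Moves the arm, as the interface text tells. Its arguments: {"type":"object","properties":{"plan":{"type":"array","items":{"type":"number"}},"newtons":{"type":"number"}},"required":["plan"]}

```bash
mkdir -p pics; ls; python3 - <<'E'
from cell import robot
import cv2,numpy as np
for n in("scene","side"):
    im=robot.snapshot(n); cv2.imwrite(f"pics/{n}0.png",im[:,:,::-1])
    p=robot.camera_params(n); print(n,{k:np.round(v,4).tolist() if not isinstance(v,str) else v for k,v in p.items()})
s=robot.read_state();print(s)
E
```

```text
pics
scene {'mtx': [[471.6309, 0.0, 322.5668], [0.0, 471.6309, 206.3039], [0.0, 0.0, 1.0]], 'origin': [1.0605, -0.978, 0.8455], 'attitude': [58.1906, -1.3338, 28.8387]}
side {'mtx': [[459.0982, 0.0, 324.3355], [0.0, 459.0982, 198.5371], [0.0, 0.0, 1.0]], 'origin': [0.3626, 0.9381, 1.1152], 'attitude': [42.5999, 0.0088, -171.3194]}
{'clock': 0.1, 'qpos': array([-6.40226877e+01,  2.02585288e+01,  9.36234426e+01,  7.76001390e-05,
        6.61896397e+01, -1.37534622e-01]), 'joint_vel': array([ 0.06830412, -0.11708514,  0.07841723,  0.05239817, -0.02853536,
       -0.1184714 ]), 'joint_torque': array([ 9.57481170e-04, -5.94901264e+01, -3.34932375e+01,  6.99351146e-02,
        1.83131627e-02, -4.90898697e-05]), 'tool_pos': array([ 0.27491301, -0.56079658,  0.21394891]), 'tcp_rot': array([-1.79928389e+02, -2.42853346e-04,  2.61148154e+01]), 'wrist_force': array([ 0.13099783, -0.18377397,  0.16699084]), 'torque': array([ 0.02057924, -0.01306038,  0.07900119]), 'grip_force': 0.0, 'finger_gap': 0.09172346602469773}
```

View pics/scene0.png

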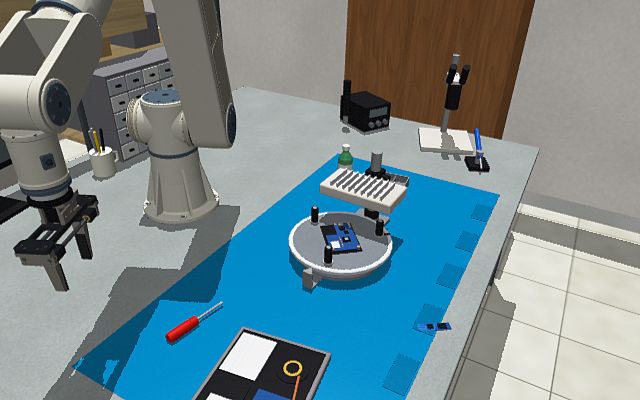

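View pics/side0.png

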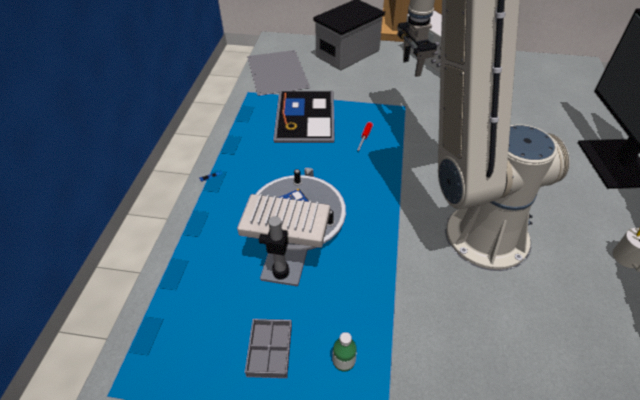

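The scene view shows the deck ring around (341,245), posts near (315,214), (379,227) and (328,255), the pointer bracket near (309,278), and the lamp above at (365,187). The side view shows the deck near (300,210), the lamp covering half of it, and posts at (297,177) and (330,216).

```bash
cat > h.py <<'E'
import numpy as np,cv2
from scipy.spatial.transform import Rotation as R
from cell import robot
def cam(n):
    p=robot.camera_params(n); return p["mtx"],np.array(p["origin"]),R.from_euler("xyz",p["attitude"],degrees=True).as_matrix()
def ray(n,uv,c=None):
    K,o,A=c or cam(n); uv=np.atleast_2d(uv).astype(float)
    x=(uv[:,0]-K[0,2])/K[0,0]; y=(uv[:,1]-K[1,2])/K[1,1]
    if n=="wrist":
        r=np.hypot(x,y)+1e-12; s=np.sin(r)/r; d=np.stack([x*s,-y*s,-np.cos(r)],1)
    else: d=np.stack([x,-y,-np.ones_like(x)],1)
    return o,d@A.T
def plane(n,uv,z,c=None):
    o,d=ray(n,uv,c); return o+d*((z-o[2])/d[:,2])[:,None]
def proj(n,P,c=None):
    K,o,A=c or cam(n); q=(np.atleast_2d(P)-o)@A; x,y,z=q[:,0],-q[:,1],-q[:,2]
    if n=="wrist":
        r=np.hypot(x,y); t=np.arctan2(r,z)/(r+1e-12); return np.stack([K[0,0]*x*t+K[0,2],K[1,1]*y*t+K[1,2]],1)
    return np.stack([K[0,0]*x/z+K[0,2],K[1,1]*y/z+K[1,2]],1)
def circ(P):
    A=np.c_[2*P[:,:2],np.ones(len(P))]; s=np.linalg.lstsq(A,(P[:,:2]**2).sum(1),rcond=None)[0]
    return s[:2],np.sqrt(s[2]+s[0]**2+s[1]**2)
E
python3 - <<'E'
import cv2,numpy as np
from h import *
a=cv2.imread("pics/scene0.png")[170:300,270:420]; b=cv2.imread("pics/side0.png")[160:290,225:375]
f=lambda i:cv2.resize(i,None,fx=2.66,fy=4*.665,interpolation=cv2.INTER_CUBIC)
a=cv2.resize(a,(400,347),interpolation=cv2.INTER_CUBIC);b=cv2.resize(b,(400,347),interpolation=cv2.INTER_CUBIC)
cv2.imwrite("pics/z0.png",np.hstack([a,b]))
for n in("scene","side"):
    print(n,[np.round(plane(n,[u],.102)[0],3).tolist() for u in ([[315,208],[379,221],[328,246]] if n=="scene" else [[297,171],[331,212]])])
E
```

```text
scene [[0.483, 0.061, 0.102], [0.674, 0.094, 0.102], [0.605, -0.086, 0.102]]
side [[0.607, -0.087, 0.102], [0.476, 0.067, 0.102]]
```

View pics/z0.png

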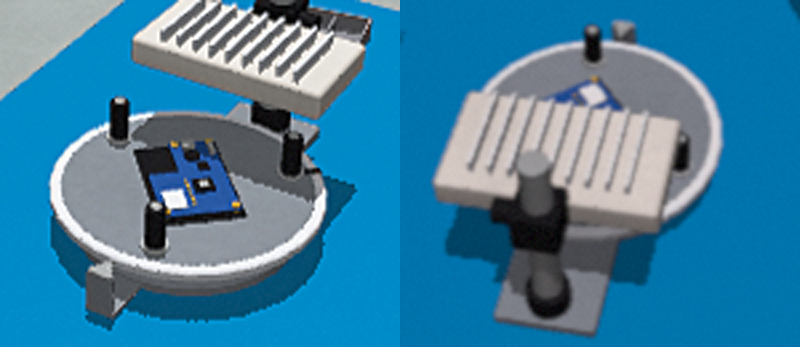

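The zoom shows the index line as a dark mark at the rim beside the right-hand post, about scene (386,234), so that post is post0. The pointer bracket is at scene (309,275) and side (309,171).

```bash
python3 - <<'E'
from h import *
for n,box in(("scene",(280,205,400,290)),("side",(245,170,352,255))):
    im=cv2.imread(f"pics/{n}0.png"); hsv=cv2.cvtColor(im,cv2.COLOR_BGR2HSV)
    m=((hsv[:,:,2]>195)&(hsv[:,:,1]<40)).astype(np.uint8)
    x0,y0,x1,y1=box; k=np.zeros_like(m);k[y0:y1,x0:x1]=m[y0:y1,x0:x1]
    uv=np.argwhere(k)[:,::-1]
    for z in(.052,):
        P=plane(n,uv,z); c,r=np.array([.587,.023]),.147
        for it in range(6):
            d=np.hypot(*(P[:,:2]-c).T); s=abs(d-r)<(.02 if it<2 else .008); c,r=circ(P[s])
        print(n,z,c.round(4),round(r,4),s.sum(),(d[s]-r).std().round(4))
# post tops: two views, triangulate
def tri(us,ud):
    o1,d1=ray("scene",us);o2,d2=ray("side",ud);d1=d1[0];d2=d2[0]
    t=np.linalg.lstsq(np.c_[d1,-d2],o2-o1,rcond=None)[0];p,q=o1+t[0]*d1,o2+t[1]*d2
    return ((p+q)/2).round(4),np.linalg.norm(p-q).round(4)
print("post tops",tri([328,246],[297,171]),tri([315,208],[331,212]),"col",tri([376.5,151],[276,219]),"ptr",tri([309,272],[309,170]))
print("ptr",plane("scene",[[303,268],[309,270],[315,271]],.055).round(3),plane("side",[[309,170]],.055).round(3),"idx",plane("scene",[[386,234]],.052).round(3))
print("lamp corners", plane("scene",[[320,180],[398,199],[409,175],[389,212]],.183).round(3), plane("side",[[251,195],[330,207],[323,240],[240,222]],.183).round(3))
E
```

```text
scene 0.052 [0.5883 0.0217] 0.1425 555 0.0035
side 0.052 [0.5888 0.0266] 0.1436 457 0.0034
post tops (array([ 0.6063, -0.0866,  0.1028]), np.float64(0.0012)) (array([0.4781, 0.0652, 0.0987]), np.float64(0.0037)) col (array([0.5921, 0.2342, 0.2457]), np.float64(0.0022)) ptr (array([ 0.5826, -0.1492,  0.0502]), np.float64(0.004))
ptr [[ 0.566 -0.148  0.055]
 [ 0.583 -0.147  0.055]
 [ 0.599 -0.142  0.055]] [[ 0.58  -0.145  0.055]] idx [[0.693 0.113 0.052]]
lamp corners [[0.482 0.09  0.183]
 [0.719 0.106 0.183]
 [0.696 0.256 0.183]
 [0.722 0.031 0.183]] [[0.696 0.108 0.183]
 [0.472 0.119 0.183]
 [0.474 0.233 0.183]
 [0.699 0.207 0.183]]
```

The measurements agree across views: hub ≈ (0.588, 0.023), station yaw ≈ −2°, post tops at z ≈ 0.102. Post2 stands near the pointer and post0 is at about 39°. I'll hover over post2.

>>> {"method": "play_rows", "body": {
  "plan": [0,0,0.108,33,47,-1.5,50,0,0,0.108,33,47,-1.5,50,0,0,0.108,33,47,-1.5,50,0,0,0.108,33,47,-1.5,50,0,0,0.108,33,47,-1.5,50,0,0,0.108,33,47,-1.5,50,0,0,0.108,33,47,-1.5,50,0,0,0.108,33,47,-1.5,50,0,0,0.108,33,47,-1.5,50,0,0,0.108,33,47,-1.5,50,0,0,0,0,0,0,50],
  "newtons": 5
}}

```text
clock: 1.48
tool_pos: [0.6066, -0.088, 0.199]
tcp_rot: [-180.0, -0.0, 88.3]
wrist_force: [-0.4, -1.3, -0.1]
finger_gap: 0.0498
grip_force: 0.0
```

```bash
python3 - <<'E'
from h import *
s=robot.read_state();print(s["clock"],s["tool_pos"].round(4),s["tcp_rot"].round(2),s["finger_gap"],s["qpos"].round(1))
p=robot.camera_params("wrist");print(p)
cv2.imwrite("pics/w1.png",robot.snapshot("wrist")[:,:,::-1])
E
```

```text
1.475 [ 0.6066 -0.088   0.199 ] [-1.800e+02 -4.000e-02  8.827e+01] 0.04982164095436987 [-8.4 20.  96.   0.  64.  -6.7]
{'mtx': array([[309.70691629,   0.        , 317.37403384],
       [  0.        , 309.70691629, 197.79544979],
       [  0.        ,   0.        ,   1.        ]]), 'origin': array([ 0.60899163, -0.02349873,  0.369569  ]), 'attitude': array([-13.48527813,   0.03864019,  -1.66313634])}
```

View pics/w1.png

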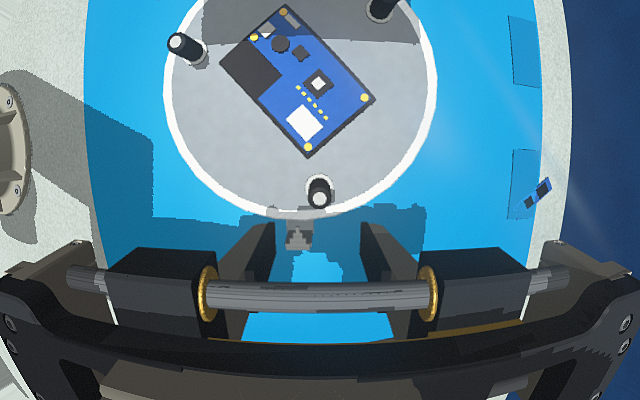

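The wrist view shows the rim centred near (300,85), post2's top at (318,198), post1 at (178,40), and the grey pointer at about (298,222). The open fingers straddle post2.

```bash
python3 - <<'E'
from h import *
im=cv2.imread("pics/w1.png"); hsv=cv2.cvtColor(im,cv2.COLOR_BGR2HSV)
m=(hsv[:,:,2]>215)&(hsv[:,:,1]<30); m[225:]=0; m[:,:150]=0;m[:,450:]=0
uv=np.argwhere(m)[:,::-1]; P=plane("wrist",uv,.052); c,r=np.array([.588,.0235]),.146
for it in range(6):
    d=np.hypot(*(P[:,:2]-c).T); s=abs(d-r)<.009; c,r=circ(P[s])
print("rim",c,r,s.sum(),(d[s]-r).std())
T=plane("wrist",[[318,198],[176,40]],.102);print(T.round(4))
for t in T: v=t[:2]-c;print(np.hypot(*v),np.degrees(np.arctan2(v[1],v[0])))
t=plane("wrist",[[299,214],[299,219],[298,230]],.054);print("ptr",t.round(4),np.degrees(np.arctan2(t[:,1]-c[1],t[:,0]-c[0])))
o1,d1=ray("wrist",[[318,198]]);o2,d2=ray("scene",[[328,246]])
k=np.linalg.lstsq(np.c_[d1[0],-d2[0]],o2-o1,rcond=None)[0];print((o1+k[0]*d1[0]).round(4),(o2+k[1]*d2[0]).round(4))
E
```

```text
rim [0.58717522 0.02392664] 0.14311398439291376 4458 0.003133485011868029
[[ 0.6062 -0.0896  0.102 ]
 [ 0.4797  0.0647  0.102 ]]
0.11509729066498525 -80.49629209504344
0.11493717505736262 159.2400731465832
ptr [[ 0.5851 -0.118   0.054 ]
 [ 0.5848 -0.1236  0.054 ]
 [ 0.5831 -0.136   0.054 ]] [-90.83759096 -90.90920724 -91.44346986]
[ 0.6062 -0.089   0.1045] [ 0.6068 -0.0887  0.1044]
```

```bash
cat >> h.py <<'E'
H=np.array([.5872,.0239]);RP=.115
def phases(im,c):
    "angles (deg, world) of the visible posts from a scene picture"
    g=im.max(2); m=(g<70).astype(np.uint8); out=[]
    n,lab,st,cen=cv2.connectedComponentsWithStats(m)
    for i in range(1,n):
        if not 25<st[i,4]<400: continue
        p=plane("scene",[cen[i]],.079,c)[0]-np.r_[H,0]; r=np.hypot(p[0],p[1])
        if abs(r-RP)<.015: out.append((round(float(np.degrees(np.arctan2(p[1],p[0]))),1),round(float(r),3),int(st[i,4])))
    return out
def pos(ph,off=0):
    a=np.radians(ph); return H+RP*np.array([np.cos(a),np.sin(a)])+np.array([off,0])
def rows(start,pts):
    "incremental mm shifts"
    P=np.vstack([start,pts])*1000; cur=P[0]; o=[]
    for p in P[1:]:
        d=np.round(p-cur,1); cur=cur+d; o.append(d.tolist())
    return o
E
python3 - <<'E'
from h import *
im=cv2.imread("pics/scene0.png")[:,:,::-1]; print(phases(im,cam("scene")))
print(phases(robot.snapshot("scene"),cam("scene")))
s=robot.read_state()["tool_pos"]
# drag back: smooth -80.5 -> -138 over 9 rows
t=np.arange(1,10)/9; ph=-80.5-57.5*(3*t**2-2*t**3)
print(rows(s[:2],[pos(a) for a in ph]))
w=0;p=-138;L=[];W=[]
for i in range(20):
    w1=min(w+.88/8,1.68); p+=np.degrees((w+w1)/16); w=w1; L.append(p);W.append(w)
print(np.round(L,1),np.round(W,2)); print(rows(pos(-138),[pos(a) for a in L]))
E
```

```text
[(162.0, 0.111, 94), (56.4, 0.119, 237), (-70.2, 0.108, 207)]
[(56.4, 0.119, 238), (-70.5, 0.108, 205)]
[[-2.4, 0.8], [-10.6, -0.9], [-15.3, 0.4], [-17.9, 3.2], [-18.1, 6.3], [-16.0, 8.7], [-12.2, 9.2], [-7.7, 7.3], [-2.7, 2.9]]
[-137.6 -136.4 -134.5 -131.7 -128.2 -123.8 -118.7 -112.8 -106.1  -98.6
  -90.3  -81.3  -71.4  -60.8  -49.4  -37.4  -25.4  -13.4   -1.3   10.7] [0.11 0.22 0.33 0.44 0.55 0.66 0.77 0.88 0.99 1.1  1.21 1.32 1.43 1.54
 1.65 1.68 1.68 1.68 1.68 1.68]
[[0.5, -0.6], [1.6, -1.7], [2.8, -2.8], [4.1, -3.8], [5.4, -4.6], [7.1, -5.1], [8.7, -5.3], [10.7, -5.2], [12.7, -4.4], [14.6, -3.3], [16.6, -1.2], [18.1, 1.3], [19.2, 4.6], [19.5, 8.7], [18.7, 13.1], [16.5, 17.3], [12.5, 20.6], [8.0, 22.7], [3.1, 23.9], [-1.9, 24.1]]
```

>>> {"method": "play_rows", "body": {
  "plan": [0,0,0,0,0,-40,50,0,0,0,0,0,-41,50,0,0,0,0,0,-40,28,0,0,0,-2.4,0.8,0,28,0,0,0,-10.6,-0.9,0,28,0,0,0,-15.3,0.4,0,28,0,0,0,-17.9,3.2,0,28,0,0,0,-18.1,6.3,0,28,0,0,0,-16,8.7,0,28,0,0,0,-12.2,9.2,0,28,0,0,0,-7.7,7.3,0,28,0,0,0,-2.7,2.9,0,28]
}}

```text
clock: 3.08
tool_pos: [0.5015, -0.0528, 0.0786]
tcp_rot: [-180.0, 0.0, 88.0]
wrist_force: [-0.7, -0.5, -0.2]
finger_gap: 0.0277
grip_force: 0.4
```

```bash
python3 - <<'E'
from h import *
s=robot.read_state();print(s["clock"],s["tool_pos"].round(4),s["wrist_force"].round(2),s["finger_gap"],pos(-138).round(4),s["joint_vel"].round(2))
im=cv2.imread("pics/scene0.png"); hsv=cv2.cvtColor(im,cv2.COLOR_BGR2HSV)
c=cam("scene")
for th in(25,35,45,55):
    m=(im.max(2)<th).astype(np.uint8); n,lab,st,cen=cv2.connectedComponentsWithStats(m)
    print(th,[(cen[i].round(1).tolist(),st[i].tolist()) for i in range(1,n) if st[i,4]>15 and 280<cen[i][0]<400 and 195<cen[i][1]<270])
print(proj("scene",[[*pos(a),z] for a in(39.4,159.4,-80.6) for z in(.052,.102)]).round(1).tolist())
cv2.imwrite("pics/s2.png",robot.snapshot("scene")[:,:,::-1])
E
```

```text
3.075 [ 0.5015 -0.0528  0.0786] [-0.72 -0.49 -0.22] 0.0277305155389511 [ 0.5017 -0.0531] [ 1.95 -1.11  1.87 -0.38 -1.66  1.98]
25 [([314.4, 214.8], [312, 207, 6, 15, 78]), ([371.4, 213.9], [364, 209, 15, 10, 91]), ([379.0, 227.9], [376, 220, 8, 16, 91]), ([328.3, 255.2], [325, 247, 11, 16, 100]), ([348.3, 250.8], [337, 249, 25, 5, 45])]
35 [([314.5, 214.6], [312, 207, 6, 15, 80]), ([371.2, 213.6], [364, 208, 15, 11, 98]), ([379.1, 227.9], [375, 220, 9, 16, 99]), ([327.6, 230.8], [321, 225, 15, 20, 123]), ([341.4, 227.7], [339, 226, 6, 4, 16]), ([345.9, 239.4], [343, 237, 8, 5, 18]), ([335.0, 253.5], [324, 247, 38, 16, 169])]
45 [([314.5, 214.6], [312, 207, 6, 15, 82]), ([371.3, 213.7], [364, 208, 15, 12, 103]), ([379.1, 228.0], [375, 220, 9, 16, 105]), ([327.5, 231.0], [321, 225, 15, 20, 139]), ([341.6, 227.6], [339, 226, 6, 4, 21]), ([345.6, 239.2], [342, 237, 9, 5, 20]), ([335.1, 253.5], [324, 247, 38, 16, 177])]
55 [([314.4, 214.8], [311, 207, 7, 16, 85]), ([371.0, 213.7], [364, 208, 15, 12, 109]), ([379.0, 227.9], [375, 219, 9, 17, 110]), ([327.3, 230.9], [320, 225, 16, 20, 143]), ([341.6, 227.6], [339, 226, 6, 4, 21]), ([345.4, 239.3], [342, 237, 9, 5, 23]), ([335.3, 253.4], [324, 247, 38, 17, 191])]
[[378.4, 234.9], [379.9, 220.7], [314.5, 221.1], [314.7, 207.2], [327.0, 261.8], [327.5, 246.8]]
```

View pics/s2.png

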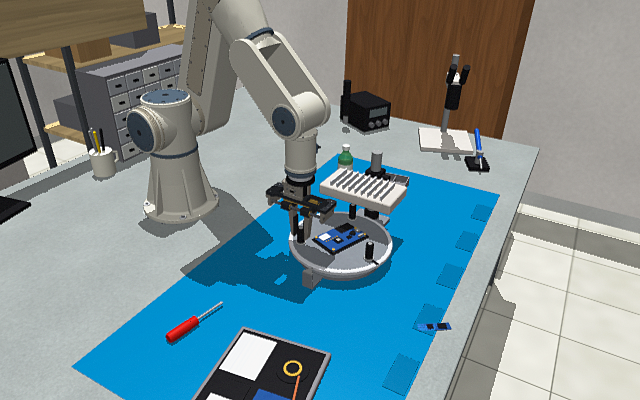

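>>> {"method": "play_rows", "body": {
  "plan": [0,0,0,0.5,-0.6,0,28,0,0,0,1.6,-1.7,0,28,0,0,0,2.8,-2.8,0,28,0,0,0,4.1,-3.8,0,28,0,0,0,5.4,-4.6,0,28,0,0,0,7.1,-5.1,0,28,0,0,0,8.7,-5.3,0,28,0,0,0,10.7,-5.2,0,28,0,0,0,12.7,-4.4,0,28,0,0,0,14.6,-3.3,0,28,0,0,0,16.6,-1.2,0,28,0,0,0,18.1,1.3,0,28]
}}

```text
clock: 4.62
tool_pos: [0.6065, -0.09, 0.0786]
tcp_rot: [180.0, -0.0, 88.0]
wrist_force: [-0.1, 0.9, -0.1]
finger_gap: 0.0276
grip_force: 0.0
```

```bash
python3 - <<'E'
s=open("h.py").read()
s=s.replace("(g<70)","(g<26)").replace("if not 25<st[i,4]<400: continue","if not(50<st[i,4]<150 and st[i,2]<13 and 12<=st[i,3]<20): continue").replace(".079,c",".077,c")
open("h.py","w").write(s)
from h import *
print(phases(cv2.imread("pics/scene0.png"),cam("scene")),phases(cv2.imread("pics/s2.png"),cam("scene")))
s=robot.read_state();print(s["clock"],s["tool_pos"].round(4),s["wrist_force"].round(2),pos(-81.3).round(4))
E
```

```text
[(160.5, 0.113, 79), (39.2, 0.115, 92), (-78.8, 0.117, 103)] [(98.5, 0.113, 79), (-21.8, 0.117, 94)]
4.625 [ 0.6065 -0.09    0.0786] [-0.09  0.88 -0.13] [ 0.6046 -0.0898]
```

>>> {"method": "play_rows", "body": {
  "plan": [0,0,0,19.2,4.6,0,28,0,0,0,19.5,8.7,0,28,0,0,0,18.7,13.1,0,28,0,0,0,16.5,17.3,0,28,0,0,0,12.5,19,48,28,0,0,0,0,6,6,60,0,0,0,-50,-6,0,80,0,0,0,-57,-10,0,80,0,0,0,-50,-10,0,80,0,0,0,-24,0,0,80]
}}

```text
clock: 5.88
tool_pos: [0.5075, -0.0474, 0.1321]
tcp_rot: [-179.9, -0.0, 88.0]
wrist_force: [0.2, 0.6, 0.6]
finger_gap: 0.076
grip_force: 0.0
```

```bash
cat > m.py <<'E'
from h import *
c=cam("scene"); R0=[]
for k in range(3):
    t=robot.read_state()["clock"]; im=robot.snapshot("scene"); R0.append((t,phases(im,c)))
for r in R0: print(r)
s=robot.read_state();print(s["clock"],s["tool_pos"].round(4),s["finger_gap"])
cv2.imwrite("pics/last.png",im[:,:,::-1])
E
python3 m.py
```

```text
(5.875, [(28.6, 0.115, 89), (-89.3, 0.115, 109)])
(5.925, [(34.4, 0.115, 87)])
(5.975, [(38.1, 0.115, 91)])
6.025 [ 0.5101 -0.0472  0.1326] 0.08008697813701932
```

```bash
cat > plan.py <<'E'
import sys
from h import *
# start phase (lead-in), speed rad/s, n rows, offset mm
ph,w,n,off=map(float,sys.argv[1:5]); s=robot.read_state()["tool_pos"]
L=[ph+np.degrees(w/8)*i for i in range(int(n)+1)]
print("clock",robot.read_state()["clock"],"tool",s.round(4),"first target shift mm",((pos(L[0],off/1000)-s[:2])*1000).round(1))
for a,d in zip(L[1:],rows(pos(L[0],off/1000),[pos(a,off/1000) for a in L[1:]])): print(round(a,1),d)
E
python3 plan.py -157 1.78 11 29
```

```text
clock 6.025 tool [ 0.5101 -0.0472  0.1326] first target shift mm [ 0.3 26.1]
-144.3 [12.5, -22.3]
-131.5 [17.2, -18.9]
-118.8 [20.8, -14.7]
-106.0 [23.6, -9.7]
-93.3 [25.2, -4.3]
-80.5 [25.5, 1.4]
-67.8 [24.6, 7.0]
-55.0 [22.4, 12.2]
-42.3 [19.2, 16.9]
-29.5 [14.9, 20.7]
-16.8 [10.1, 23.5]
```

>>> {"method": "play_rows", "body": {
  "plan": [0,0,0,0,10,-5,80,0,0,0,0,10,-5,80,0,0,0,0.3,6,-5,80,0,0,0,0,0,0,80,0,0,0,12.5,-22.3,0,80,0,0,0,17.2,-18.9,-39,80,0,0,0,20.8,-14.7,0,80,0,0,0,23.6,-9.7,0,80,0,0,0,25.2,-4.3,0,80,0,0,0,25.5,1.4,0,80,0,0,0,24.6,7,0,80,0,0,0,22.4,12.2,0,80]
}}

```text
clock: 7.52
tool_pos: [0.6836, -0.0709, 0.0785]
tcp_rot: [180.0, 0.0, 88.0]
wrist_force: [0.7, 0.2, 0.9]
finger_gap: 0.0798
grip_force: 0.0
```

```bash
python3 m.py
```

```text
(7.525, [(-146.0, 0.115, 90), (-28.8, 0.117, 96)])
(7.575, [(-140.6, 0.116, 95), (-23.1, 0.118, 94)])
(7.625, [(-133.8, 0.116, 88)])
7.675 [ 0.6831 -0.0703  0.0782] 0.08010107924382927
```

>>> {"method": "play_rows", "body": {
  "plan": [0,0,0,0,0,50,80,0,0,0,-50,8,0,80,0,0,0,-50,14,0,80,0,0,0,-50,18,-5,80,0,0,0,-23,9,-5,80]
}}

```text
clock: 8.3
tool_pos: [0.5056, -0.0215, 0.1183]
tcp_rot: [-179.9, 0.0, 88.0]
wrist_force: [-0.3, -0.1, -0.4]
finger_gap: 0.0801
grip_force: 0.0
```

```bash
sed -i 's/range(3)/range(7)/' m.py; python3 m.py
```

```text
(8.3, [(-165.8, 0.113, 74)])
(8.35, [(-160.5, 0.113, 80)])
(8.4, [(-154.5, 0.114, 80)])
(8.45, [(89.9, 0.113, 81), (-148.0, 0.114, 88), (-29.8, 0.116, 103)])
(8.5, [(96.3, 0.111, 78), (-142.1, 0.116, 92), (-24.2, 0.118, 90)])
(8.55, [(102.8, 0.112, 77), (-136.4, 0.115, 95), (-17.9, 0.117, 94)])
(8.6, [(109.1, 0.112, 78), (-129.7, 0.116, 96), (-11.7, 0.117, 92)])
8.65 [ 0.5109 -0.0221  0.1189] 0.07991959402276083
```

>>> {"method": "play_rows", "body": {
  "plan": [0,0,0,0,0,0,80,0,0,0,0,0,0,80,0,0,0,0,0,0,80,0,0,0,0,0,0,80,0,0,0,0,0,0,80,0,0,0,0,0,0,80,0,0,0,0,0,0,80,0,0,0,0,0,0,80,0,0,0,0,-20,0,80,0,0,0,0,-20,0,80,0,0,0,0,-20,0,80]
}}

```text
clock: 10.02
tool_pos: [0.5096, -0.0821, 0.1186]
tcp_rot: [180.0, -0.0, 88.0]
wrist_force: [-0.0, 0.2, -0.3]
finger_gap: 0.0799
grip_force: 0.0
```

```bash
python3 - <<'E'
from h import *
s=robot.read_state();print(s["clock"],s["tool_pos"],s["joint_vel"].round(1))
for i in range(3):
    robot.snapshot("scene"); s=robot.read_state();print(s["clock"],s["tool_pos"].round(4),s["joint_vel"].round(1))
E
python3 m.py
```

```text
10.025 [ 0.50961807 -0.08213605  0.11859873] [-17.7   1.9  -2.7   0.    0.9 -17.5]
10.075 [ 0.5098 -0.0839  0.1187] [ 1.8 -0.3  0.4  0.5 -0.1  3.4]
10.125 [ 0.5097 -0.0829  0.1186] [ 1.6 -0.   0.4  0.7 -0.   1.9]
10.175 [ 0.5096 -0.0821  0.1186] [ 1.3 -0.2  0.3  0.4  0.2  0.6]
(10.175, [(-65.6, 0.117, 100)])
(10.225, [(-178.9, 0.114, 73)])
(10.275, [(-173.8, 0.112, 86)])
(10.325, [(-168.0, 0.114, 76)])
(10.375, [(-162.7, 0.114, 77), (-44.4, 0.119, 95)])
(10.425, [(-157.9, 0.115, 82), (-39.0, 0.118, 96)])
(10.475, [(86.3, 0.112, 82), (-150.8, 0.114, 84), (-33.5, 0.117, 99)])
10.525 [ 0.5096 -0.0811  0.1186] 0.07985043854069383
```

>>> {"method": "play_rows", "body": {
  "plan": [0,0,0,0,20,0,80,0,0,0,0,20,0,80,0,0,0,0,20,0,80,0,0,0,0,0,0,80,0,0,0,0,0,0,80,0,0,0,0,0,0,80,0,0,0,0,0,0,80,0,0,0,0,0,0,80,0,0,0,0,0,0,80,0,0,0,0,0,0,80,0,0,0,0,0,0,80,0,0,0,0,0,0,80]
}}

```text
clock: 12.02
tool_pos: [0.5096, -0.0215, 0.1186]
tcp_rot: [-180.0, -0.0, 88.0]
wrist_force: [-0.4, -0.4, 0.0]
finger_gap: 0.0795
grip_force: 0.0
```

```bash
sed -i 's/range(7)/range(6)/' m.py; python3 m.py
```

```text
(12.025, [(126.9, 0.112, 70), (5.4, 0.116, 91), (-112.2, 0.116, 100)])
(12.075, [(132.6, 0.108, 61), (10.9, 0.116, 94), (-107.8, 0.116, 102)])
(12.125, [(15.3, 0.115, 93), (-102.4, 0.116, 101)])
(12.175, [(20.5, 0.115, 92)])
(12.225, [(25.2, 0.115, 91)])
(12.275, [(30.1, 0.115, 91)])
12.325 [ 0.5096 -0.0216  0.1186] 0.07990161382635011
```

>>> {"method": "play_rows", "body": {
  "plan": [0,0,0,0,0,0,80,0,0,0,0,0,0,80,0,0,0,0,0,0,80,0,0,0,0,0,0,80,0,0,0,0,0,0,80,0,0,0,0,0,0,80]
}}

```text
clock: 13.08
tool_pos: [0.5096, -0.0216, 0.1186]
tcp_rot: [180.0, -0.0, 88.0]
wrist_force: [-0.3, 0.2, 0.3]
finger_gap: 0.08
grip_force: 0.0
```

```bash
python3 m.py; python3 plan.py -145 1.7 10 29
```

```text
(13.075, [(105.2, 0.113, 73), (-132.8, 0.116, 95), (-15.3, 0.117, 98)])
(13.125, [(109.9, 0.114, 76), (-128.5, 0.116, 95), (-10.6, 0.116, 95)])
(13.175, [(114.4, 0.113, 76), (-124.6, 0.115, 107), (-6.0, 0.116, 93)])
(13.225, [(118.9, 0.113, 78), (-119.5, 0.116, 96), (-2.4, 0.117, 91)])
(13.275, [(123.5, 0.112, 75), (2.4, 0.116, 88), (-115.2, 0.115, 97)])
(13.325, [(128.0, 0.111, 71), (7.4, 0.115, 94), (-111.3, 0.116, 108)])
13.375 [ 0.5096 -0.0216  0.1186] 0.08012494093400786
clock 13.375 tool [ 0.5096 -0.0216  0.1186] first target shift mm [ 12.4 -20.5]
-132.8 [16.0, -18.4]
-120.6 [19.6, -14.6]
-108.5 [22.2, -10.1]
-96.3 [23.8, -5.2]
-84.1 [24.4, -0.1]
-71.9 [23.8, 5.0]
-59.8 [22.3, 10.0]
-47.6 [19.7, 14.4]
-35.4 [16.1, 18.3]
-23.2 [12.0, 21.3]
```

```bash
cat > pl.py <<'E'
import sys
from h import *
off=float(sys.argv[1])/1000; L=[float(a) for a in sys.argv[2:]]; s=robot.read_state(); s0=s["tool_pos"]
print(s["clock"],s0.round(4))
for a,d in zip(L,rows(s0[:2],[pos(a,off) for a in L])): print(a,d)
E
python3 pl.py 29 -153.5 -147 -136.5 -125 -113.5 -102 -90.5 -79 -67 -54.8 -42.6 -30
```

```text
13.375 [ 0.5096 -0.0216  0.1186]
-153.5 [3.7, -5.8]
-147.0 [6.4, -11.4]
-136.5 [13.1, -16.5]
-125.0 [17.4, -15.0]
-113.5 [20.1, -11.3]
-102.0 [22.0, -7.0]
-90.5 [22.9, -2.5]
-79.0 [22.9, 2.1]
-67.0 [23.0, 7.0]
-54.8 [21.4, 11.9]
-42.6 [18.3, 16.1]
-30.0 [15.0, 20.4]
```

>>> {"method": "play_rows", "body": {
  "plan": [0,0,0,0,0,0,80,0,0,0,0,0,0,80,0,0,0,0,0,0,80,0,0,0,0,0,0,80,0,0,0,0,0,0,80,0,0,0,0,0,0,80,0,0,0,3.7,-5.8,0,80,0,0,0,6.4,-11.4,0,80,0,0,0,13.1,-16.5,-40,80,0,0,0,17.4,-15,0,80,0,0,0,20.1,-11.3,0,80,0,0,0,22,-7,0,80]
}}

```text
clock: 14.88
tool_pos: [0.5928, -0.0902, 0.0782]
tcp_rot: [-179.9, 0.0, 88.0]
wrist_force: [-0.1, -0.2, 0.2]
finger_gap: 0.08
grip_force: 0.0
```

>>> {"method": "play_rows", "body": {
  "plan": [0,0,0,22.9,-2.5,0,80,0,0,0,22.9,2.1,0,80,0,0,0,23,7,0,80,0,0,0,21.4,11.9,0,80,0,0,0,18.3,16.1,0,80,0,0,0,15,17,46,80,0,0,0,0,0,4,80]
}}

```text
clock: 15.75
tool_pos: [0.7193, -0.0369, 0.1319]
tcp_rot: [179.6, -0.0, 88.0]
wrist_force: [-0.3, -1.2, 0.5]
finger_gap: 0.08
grip_force: 0.0
```

```bash
python3 m.py; python3 pl.py 29 -110 -157
```

```text
(15.75, [(101.1, 0.105, 59), (-136.3, 0.115, 92), (-18.9, 0.117, 98)])
(15.8, [(-131.5, 0.115, 93), (-13.6, 0.116, 94)])
(15.85, [(-126.6, 0.115, 93), (-9.3, 0.117, 92)])
(15.9, [(117.3, 0.107, 59), (-122.7, 0.116, 96), (-4.6, 0.116, 97)])
(15.95, [(121.5, 0.112, 75), (0.5, 0.116, 91), (-117.5, 0.116, 98)])
(16.0, [(126.2, 0.113, 75), (4.9, 0.116, 91), (-112.7, 0.115, 100)])
16.05 [ 0.7147 -0.0377  0.1272] 0.08025337201024552
16.05 [ 0.7147 -0.0377  0.1272]
-110.0 [-137.8, -46.5]
-157.0 [-66.5, 63.1]
```

>>> {"method": "play_rows", "body": {
  "plan": [0,0,0,-25,2,0,80,0,0,0,-45,4,-2,80,0,0,0,-50,4,-2,80,0,0,0,-50,4,-2,80,0,0,0,-25,2,-2,80,0,0,0,-10,0,0,80,0,0,0,0,0,0,80,0,0,0,0,0,0,80,0,0,0,0,0,0,80]
}}

```text
clock: 17.18
tool_pos: [0.5117, -0.0211, 0.1205]
tcp_rot: [180.0, -0.0, 88.0]
wrist_force: [0.5, 0.1, 0.0]
finger_gap: 0.0802
grip_force: 0.0
```

```bash
sed -i 's/range(6)/range(4)/' m.py; python3 m.py;python3 pl.py 29 -153.5 -147 -136.5 -125 -113.5 -102 -90.5 -79 -67 -54.8 -42.6 -30
```

```text
(17.175, [(112.4, 0.113, 78), (-126.8, 0.115, 97), (-8.2, 0.116, 96)])
(17.225, [(117.1, 0.112, 79), (-121.5, 0.116, 103), (-4.5, 0.116, 92)])
(17.275, [(121.5, 0.112, 74), (0.3, 0.116, 89), (-117.3, 0.116, 99)])
(17.325, [(125.6, 0.112, 70), (4.5, 0.116, 89), (-113.8, 0.116, 111)])
17.375 [ 0.5111 -0.021   0.1205] 0.07976564855477655
17.375 [ 0.5111 -0.021   0.1205]
-153.5 [2.2, -6.4]
-147.0 [6.5, -11.3]
-136.5 [13.0, -16.6]
-125.0 [17.5, -15.0]
-113.5 [20.1, -11.3]
-102.0 [21.9, -7.0]
-90.5 [22.9, -2.5]
-79.0 [23.0, 2.1]
-67.0 [23.0, 7.0]
-54.8 [21.3, 11.9]
-42.6 [18.4, 16.1]
-30.0 [14.9, 20.4]
```

```bash
python3 pl.py 29 -152 -143.5 -133 -121.5 -110 -98.5 -87 -75.4 -63.4 -51.2 -39 -27
```

```text
17.375 [ 0.5111 -0.021   0.1205]
-152.0 [3.6, -9.1]
-143.5 [9.1, -14.4]
-133.0 [14.0, -15.7]
-121.5 [18.3, -14.0]
-110.0 [20.8, -10.0]
-98.5 [22.3, -5.7]
-87.0 [23.0, -1.1]
-75.4 [23.0, 3.6]
-63.4 [22.5, 8.5]
-51.2 [20.6, 13.2]
-39.0 [17.3, 17.2]
-27.0 [13.1, 20.2]
```

>>> {"method": "play_rows", "body": {
  "plan": [0,0,0,0,0,0,80,0,0,0,0,0,0,80,0,0,0,0,0,0,80,0,0,0,0,0,0,80,0,0,0,0,0,0,80,0,0,0,0,0,0,80,0,0,0,0,0,0,80,0,0,0,3.6,-9.1,0,80,0,0,0,9.1,-14.4,-2,80,0,0,0,14,-15.7,-40,80,0,0,0,18.3,-14,0,80,0,0,0,20.8,-10,0,80]
}}

```text
clock: 18.88
tool_pos: [0.5772, -0.0859, 0.0777]
tcp_rot: [-179.9, 0.0, 87.9]
wrist_force: [-0.4, -0.4, -0.2]
finger_gap: 0.0799
grip_force: 0.0
```

>>> {"method": "play_rows", "body": {
  "plan": [0,0,0,22.3,-5.7,0,80,0,0,0,23,-1.1,0,80,0,0,0,23,3.6,0,80,0,0,0,22.5,8.5,0,80,0,0,0,20.6,13.2,0,80,0,0,0,17.3,17.2,0,80,0,0,0,13,15,46,80,0,0,0,0,0,4,80]
}}

```text
clock: 19.88
tool_pos: [0.7218, -0.0337, 0.1317]
tcp_rot: [179.7, -0.0, 88.0]
wrist_force: [-0.1, -0.4, -1.0]
finger_gap: 0.0799
grip_force: 0.0
```

```bash
python3 m.py
```

```text
(19.875, [(104.5, 0.106, 60), (-133.4, 0.116, 84), (-15.2, 0.117, 97)])
(19.925, [(109.7, 0.103, 56), (-128.2, 0.116, 81), (-10.4, 0.116, 96)])
(19.975, [(115.6, 0.11, 67), (-123.8, 0.115, 97), (-5.8, 0.116, 94)])
(20.025, [(120.1, 0.113, 80), (-119.5, 0.116, 94), (-0.6, 0.116, 92)])
20.075 [ 0.7175 -0.0344  0.1273] 0.07976636864186865
```

>>> {"method": "play_rows", "body": {
  "plan": [0,0,0,-25,1,0,80,0,0,0,-45,3,-2,80,0,0,0,-50,3,-2,80,0,0,0,-50,3,-2,80,0,0,0,-25,3,-2,80,0,0,0,-12,0,0,80,0,0,0,0,0,0,80,0,0,0,0,0,0,80,0,0,0,0,0,0,80]
}}

```text
clock: 21.2
tool_pos: [0.5122, -0.0206, 0.1205]
tcp_rot: [180.0, -0.0, 88.0]
wrist_force: [-0.3, -0.5, -0.4]
finger_gap: 0.08
grip_force: 0.0
```

```bash
python3 m.py;python3 pl.py 29 -152 -143.5 -132.5 -121 -109.5 -98 -86.5 -74.5 -62.1 -49.5 -36.7 -24
```

```text
(21.2, [(106.9, 0.113, 76), (-131.8, 0.115, 97), (-13.6, 0.117, 95)])
(21.25, [(111.2, 0.112, 78), (-127.2, 0.115, 96), (-9.6, 0.117, 93)])
(21.3, [(115.6, 0.113, 79), (-123.1, 0.115, 98), (-5.1, 0.116, 93)])
(21.35, [(120.2, 0.113, 78), (-119.4, 0.115, 107), (-0.8, 0.116, 92)])
21.4 [ 0.5116 -0.0205  0.1205] 0.07982427799801424
21.4 [ 0.5116 -0.0205  0.1205]
-152.0 [3.1, -9.6]
-143.5 [9.1, -14.4]
-132.5 [14.7, -16.4]
-121.0 [18.5, -13.8]
-109.5 [20.8, -9.8]
-98.0 [22.4, -5.5]
-86.5 [23.0, -0.9]
-74.5 [23.7, 4.0]
-62.1 [23.1, 9.2]
-49.5 [20.9, 14.2]
-36.7 [17.5, 18.7]
-24.0 [12.9, 21.9]
```

```bash
python3 pl.py 29 -153.5 -147 -136.5 -125 -113.5 -102 -90.3 -78.3 -66 -53.4 -40.7 -28
```

```text
21.4 [ 0.5116 -0.0205  0.1205]
-153.5 [1.7, -6.9]
-147.0 [6.5, -11.3]
-136.5 [13.0, -16.6]
-125.0 [17.4, -15.0]
-113.5 [20.1, -11.3]
-102.0 [22.0, -7.0]
-90.3 [23.3, -2.5]
-78.3 [23.9, 2.4]
-66.0 [23.5, 7.5]
-53.4 [21.8, 12.8]
-40.7 [18.6, 17.3]
-28.0 [14.3, 21.0]
```

>>> {"method": "play_rows", "body": {
  "plan": [0,0,0,0,0,0,80,0,0,0,0,0,0,80,0,0,0,0,0,0,80,0,0,0,0,0,0,80,0,0,0,0,0,0,80,0,0,0,0,0,0,80,0,0,0,0,0,0,80,0,0,0,1.7,-6.9,0,80,0,0,0,6.5,-11.3,-2,80,0,0,0,13,-16.6,-40,80,0,0,0,17.4,-15,0,80,0,0,0,20.1,-11.3,0,80]
}}

```text
clock: 22.9
tool_pos: [0.5703, -0.083, 0.0777]
tcp_rot: [-179.9, -0.0, 88.0]
wrist_force: [-5.1, 1.9, -2.7]
finger_gap: 0.08
grip_force: 3.3
```

>>> {"method": "play_rows", "body": {
  "plan": [0,0,0,22,-7,0,80,0,0,0,23.3,-2.5,0,80,0,0,0,23.9,2.4,0,80,0,0,0,23.5,7.5,0,80,0,0,0,21.8,12.8,0,80,0,0,0,18.6,17.3,0,80,0,0,0,13,15,46,80,0,0,0,0,0,4,80]
}}

```text
clock: 23.9
tool_pos: [0.7195, -0.036, 0.1317]
tcp_rot: [179.7, -0.0, 88.0]
wrist_force: [0.0, -0.0, -0.3]
finger_gap: 0.0798
grip_force: 0.0
```

```bash
python3 m.py
```

```text
(23.9, [(-134.1, 0.115, 88), (-16.3, 0.117, 95)])
(23.95, [(108.1, 0.105, 62), (-128.6, 0.117, 89), (-11.2, 0.116, 93)])
(24.0, [(114.6, 0.105, 57), (-124.0, 0.115, 94), (-5.8, 0.116, 95)])
(24.05, [(120.1, 0.11, 67), (-119.4, 0.116, 97), (-1.7, 0.116, 92)])
24.1 [ 0.7152 -0.0369  0.1274] 0.07994619321393058
```

>>> {"method": "play_rows", "body": {
  "plan": [0,0,0,-25,1,0,80,0,0,0,-45,3,-2,80,0,0,0,-50,3,-2,80,0,0,0,-50,3,-2,80,0,0,0,-25,3,-2,80,0,0,0,-12,0,0,80,0,0,0,0,0,0,80,0,0,0,0,0,0,80]
}}

```text
clock: 25.1
tool_pos: [0.5104, -0.0233, 0.1207]
tcp_rot: [179.9, 0.0, 88.0]
wrist_force: [0.2, -0.8, -0.3]
finger_gap: 0.0802
grip_force: 0.0
```

```bash
python3 m.py;python3 pl.py 29 -153.5 -147 -136.5 -125 -113.5 -102 -90.3 -78.3 -66 -53.4 -40.7 -28
```

```text
(25.1, [(99.0, 0.112, 74), (-140.0, 0.114, 90), (-21.5, 0.118, 94)])
(25.15, [(103.6, 0.112, 71), (-134.7, 0.116, 95), (-17.2, 0.118, 93)])
(25.2, [(108.5, 0.114, 75), (-129.8, 0.116, 95), (-12.5, 0.117, 95)])
(25.25, [(113.0, 0.113, 72), (-125.8, 0.116, 97), (-8.4, 0.117, 91)])
25.3 [ 0.5097 -0.0232  0.1205] 0.07996463269962305
25.3 [ 0.5097 -0.0232  0.1205]
-153.5 [3.5, -4.3]
-147.0 [6.5, -11.3]
-136.5 [13.0, -16.5]
-125.0 [17.5, -15.0]
-113.5 [20.1, -11.3]
-102.0 [21.9, -7.0]
-90.3 [23.4, -2.5]
-78.3 [23.9, 2.3]
-66.0 [23.4, 7.6]
-53.4 [21.8, 12.7]
-40.7 [18.6, 17.4]
-28.0 [14.4, 21.0]
```

```bash
python3 pl.py 29 -155 -149.5 -140 -128.7 -117.2 -105.7 -94.2 -82.5 -70.5 -58 -45.3 -32.6
```

```text
25.3 [ 0.5097 -0.0232  0.1205]
-155.0 [2.2, -1.5]
-149.5 [5.2, -9.8]
-140.0 [11.0, -15.6]
-128.7 [16.2, -15.8]
-117.2 [19.3, -12.5]
-105.7 [21.4, -8.5]
-94.2 [22.7, -3.9]
-82.5 [23.5, 0.6]
-70.5 [23.3, 5.7]
-58.0 [22.6, 10.8]
-45.3 [19.9, 15.8]
-32.6 [16.0, 19.8]
```

>>> {"method": "play_rows", "body": {
  "plan": [0,0,0,0,0,0,80,0,0,0,0,0,0,80,0,0,0,0,0,0,80,0,0,0,0,0,0,80,0,0,0,0,0,0,80,0,0,0,0,0,0,80,0,0,0,0,0,0,80,0,0,0,2.2,-1.5,0,80,0,0,0,5.2,-9.8,-2,80,0,0,0,11,-15.6,-40,80,0,0,0,16.2,-15.8,0,80,0,0,0,19.3,-12.5,0,80]
}}

```text
clock: 26.8
tool_pos: [0.5632, -0.0795, 0.0778]
tcp_rot: [-179.9, -0.0, 88.0]
wrist_force: [0.6, 0.6, -0.0]
finger_gap: 0.0799
grip_force: 0.0
```

>>> {"method": "play_rows", "body": {
  "plan": [0,0,0,21.4,-8.5,0,80,0,0,0,22.7,-3.9,0,80,0,0,0,23.5,0.6,0,80,0,0,0,23.3,5.7,0,80,0,0,0,22.6,10.8,0,80,0,0,0,19.9,15.8,0,80,0,0,0,14,15,46,80,0,0,0,0,0,4,80]
}}

```text
clock: 27.8
tool_pos: [0.7138, -0.0426, 0.1317]
tcp_rot: [179.7, 0.0, 88.1]
wrist_force: [0.3, -0.1, 0.6]
finger_gap: 0.0803
grip_force: 0.0
```

```bash
python3 m.py
```

```text
(27.8, [(-138.1, 0.114, 91), (-20.5, 0.117, 89)])
(27.85, [(-133.2, 0.116, 84), (-15.4, 0.117, 95)])
(27.9, [(-128.4, 0.115, 91), (-11.0, 0.118, 93)])
(27.95, [(-122.9, 0.116, 97), (-5.1, 0.116, 94)])
28.0 [ 0.7094 -0.0435  0.1274] 0.08013030727478093
```

>>> {"method": "play_rows", "body": {
  "plan": [0,0,0,-20,0,0,80,0,0,0,-45,2,-2,80,0,0,0,-55,2,-2,80,0,0,0,-50,2,-2,80,0,0,0,-35,2,-2,70,0,0,0,-17,2,0,70,0,0,0,0,0,0,70,0,0,0,0,0,0,70,0,0,0,0,0,0,70,0,0,0,0,0,0,70,0,0,0,0,0,0,70,0,0,0,0,0,0,70]
}}

```text
clock: 29.5
tool_pos: [0.4885, -0.0328, 0.1205]
tcp_rot: [-180.0, 0.0, 88.0]
wrist_force: [-0.1, -0.1, 0.1]
finger_gap: 0.0702
grip_force: 0.0
```

```bash
python3 m.py
```

```text
(29.5, [(144.8, 0.112, 74), (23.1, 0.115, 90), (-94.9, 0.116, 111)])
(29.55, [(149.9, 0.111, 75), (27.8, 0.115, 92), (-90.4, 0.116, 107)])
(29.6, [(32.9, 0.115, 89), (-85.9, 0.117, 107)])
(29.65, [(37.4, 0.115, 90)])
29.7 [ 0.4884 -0.0328  0.1206] 0.07008646972590958
```

>>> {"method": "play_rows", "body": {
  "plan": [0,0,0,0,0,0,70,0,0,0,0,0,0,70,0,0,0,0,0,0,70,0,0,0,0,0,0,70,0,0,0,0,0,0,70,0,0,0,0,0,0,70,0,0,0,0,0,0,70,0,0,0,0,0,0,70,0,0,0,0,0,0,70,0,0,0,0,0,0,70,0,0,0,0,0,0,70,0,0,0,0,0,0,70]
}}

```text
clock: 31.2
tool_pos: [0.4884, -0.0328, 0.1206]
tcp_rot: [180.0, 0.0, 88.0]
wrist_force: [-0.5, 0.3, 0.3]
finger_gap: 0.0698
grip_force: 0.0
```

```bash
python3 m.py; python3 -c "
import cv2;i=cv2.imread('pics/last.png')[170:300,270:420];cv2.imwrite('pics/l1.png',cv2.resize(i,(600,520),interpolation=cv2.INTER_CUBIC))"
```

```text
(31.2, [])
(31.25, [(174.5, 0.116, 51), (-67.2, 0.116, 103)])
(31.3, [(178.7, 0.112, 66)])
(31.35, [(-178.7, 0.112, 87)])
31.4 [ 0.4884 -0.0328  0.1206] 0.06991948976415556
```

View pics/l1.png

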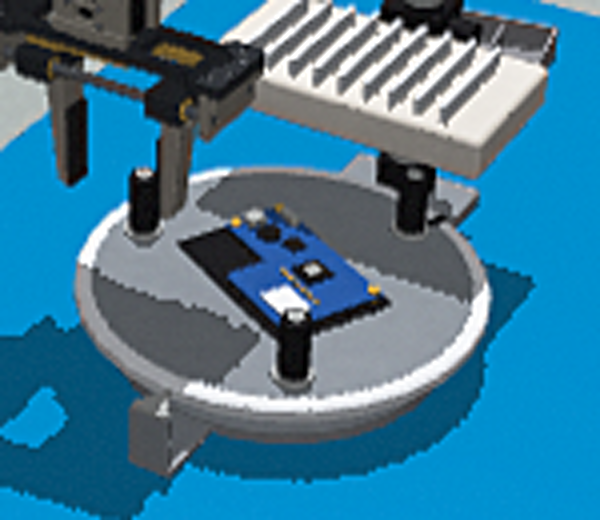

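The crop shows the index mark next to the right-hand post (crop (440,212)), so post0 is at about 61°, as tracked.

>>> {"method": "play_rows", "body": {
  "plan": [0,0,0,0,0,0,70,0,0,0,0,0,0,70,0,0,0,0,0,0,70,0,0,0,0,0,0,70,0,0,0,0,0,0,70,0,0,0,0,0,0,70,0,0,0,0,0,0,70,0,0,0,0,0,0,70]
}}

```text
clock: 32.4
tool_pos: [0.4884, -0.0328, 0.1206]
tcp_rot: [180.0, 0.0, 88.0]
wrist_force: [-0.0, 0.4, -0.6]
finger_gap: 0.07
grip_force: 0.0
```

```bash
python3 m.py; python3 pl.py 0 -146 -138 -129.7 -121.4 -113.2 -105.1 -97.3 -90 -83.4 -77.6 -72.8 -69.2 -67 -66
```

```text
(32.4, [(139.5, 0.112, 79), (17.8, 0.115, 92)])
(32.45, [(142.7, 0.112, 79), (20.9, 0.115, 92)])
(32.5, [(146.4, 0.112, 77), (24.3, 0.114, 90)])
(32.55, [(150.4, 0.111, 75), (28.1, 0.115, 90)])
32.6 [ 0.4884 -0.0328  0.1206] 0.0698270211786497
32.6 [ 0.4884 -0.0328  0.1206]
-146.0 [3.5, -7.6]
-138.0 [9.8, -12.7]
-129.7 [12.0, -11.5]
-121.4 [13.6, -9.7]
-113.2 [14.6, -7.5]
-105.1 [15.3, -5.3]
-97.3 [15.4, -3.1]
-90.0 [14.6, -0.9]
-83.4 [13.2, 0.8]
-77.6 [11.5, 1.9]
-72.8 [9.3, 2.4]
-69.2 [6.8, 2.4]
-67.0 [4.1, 1.6]
-66.0 [1.9, 0.8]
```

```bash
python3 pl.py 0 -146 -137 -127.5 -119.5 -111.5 -103.6 -96 -89 -82.7 -77.2 -72.8 -69.6 -67.6 -66.8
```

```text
32.6 [ 0.4884 -0.0328  0.1206]
-146.0 [3.5, -7.6]
-137.0 [11.2, -14.1]
-127.5 [14.1, -12.8]
-119.5 [13.4, -8.9]
-111.5 [14.4, -6.9]
-103.6 [15.2, -4.8]
-96.0 [15.0, -2.6]
-89.0 [14.0, -0.6]
-82.7 [12.6, 0.9]
-77.2 [10.9, 2.0]
-72.8 [8.5, 2.2]
-69.6 [6.1, 2.1]
-67.6 [3.7, 1.5]
-66.8 [1.5, 0.6]
```

>>> {"method": "play_rows", "body": {
  "plan": [0,0,0,0,0,0,70,0,0,0,0,0,0,70,0,0,0,0,0,0,70,0,0,0,0,0,0,70,0,0,0,0,0,0,70,0,0,0,0,0,0,70,0,0,0,0,0,0,70,0,0,0,3.5,-7.6,-2,70,0,0,0,11.2,-14.1,-40,70,0,0,0,14.1,-12.8,0,30,0,0,0,13.4,-8.9,0,30,0,0,0,14.4,-6.9,0,30]
}}

```text
clock: 34.1
tool_pos: [0.5468, -0.0839, 0.0798]
tcp_rot: [179.9, 0.0, 88.0]
wrist_force: [-0.0, -0.4, 0.0]
finger_gap: 0.042
grip_force: 0.0
```

>>> {"method": "play_rows", "body": {
  "plan": [0,0,0,15.2,-4.8,0,30,0,0,0,15,-2.6,0,30,0,0,0,14,-0.6,0,30,0,0,0,12.6,0.9,0,30,0,0,0,10.9,2,0,30,0,0,0,8.5,2.2,0,28,0,0,0,6.1,2.1,0,25,0,0,0,3.7,1.5,0,15,0,0,0,1.5,0.6,0,0,0,0,0,0,0,0,0,0,0,0,0,0,0,0],
  "newtons": 5
}}

```text
clock: 35.48
tool_pos: [0.6322, -0.0818, 0.0786]
tcp_rot: [-180.0, -0.0, 88.0]
wrist_force: [-0.7, -0.2, 0.8]
finger_gap: 0.0217
grip_force: 5.0
```

```bash
python3 m.py; python3 -c "
import cv2;i=cv2.imread('pics/last.png')[170:300,270:420];cv2.imwrite('pics/l2.png',cv2.resize(i,(600,520),interpolation=cv2.INTER_CUBIC))"
```

```text
(35.475, [])
(35.525, [])
(35.575, [])
(35.625, [])
35.675 [ 0.6323 -0.0818  0.0786] 0.021761944547262303
```

View pics/l2.png

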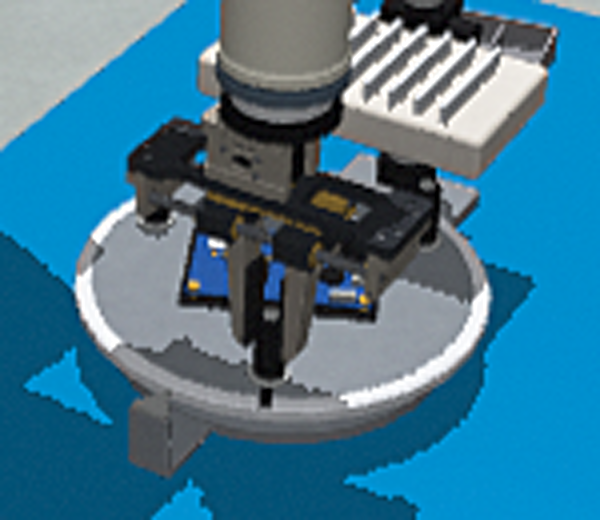

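The post is gripped (gap 21.7 mm), and the index line is visible radially outside it at crop (265,395). I'll carry it back to the pointer.

```bash
python3 pl.py 0 -67.7 -70 -73.3 -77.2 -81.2 -84.8 -87.8 -89.9 -91 -91.3
```

```text
35.675 [ 0.6323 -0.0818  0.0786]
-67.7 [-1.5, -0.7]
-70.0 [-4.3, -1.7]
-73.3 [-6.3, -2.1]
-77.2 [-7.5, -1.9]
-81.2 [-7.9, -1.5]
-84.8 [-7.2, -0.9]
-87.8 [-6.0, -0.4]
-89.9 [-4.2, -0.1]
-91.0 [-2.2, 0.0]
-91.3 [-0.6, 0.0]
```

>>> {"method": "play_rows", "body": {
  "plan": [0,0,0,-1.5,-0.7,0,0,0,0,0,-4.3,-1.7,0,0,0,0,0,-6.3,-2.1,0,0,0,0,0,-7.5,-1.9,0,0,0,0,0,-7.9,-1.5,0,0,0,0,0,-7.2,-0.9,0,0,0,0,0,-6,-0.4,0,0,0,0,0,-4.2,-0.1,0,0,0,0,0,-2.2,0,0,0,0,0,0,-0.6,0,0,0,0,0,0,0,0,0,0,0,0,0,0,0,0,0]
}}

```text
clock: 37.17
tool_pos: [0.585, -0.0911, 0.0786]
tcp_rot: [180.0, -0.0, 88.0]
wrist_force: [1.2, -0.2, -0.9]
finger_gap: 0.022
grip_force: 5.0
```

>>> {"method": "play_rows", "body": {
  "plan": [0,0,0,0,0,0,0,0,0,0,0,0,0,0,0,0,0,0,0,0,0,0,0,0,0,0,0,0]
}}

```text
clock: 37.67
tool_pos: [0.5848, -0.0911, 0.0786]
tcp_rot: [180.0, -0.0, 88.0]
wrist_force: [0.6, -0.0, -2.3]
finger_gap: 0.022
grip_force: 5.0
```

```bash
python3 - <<'E'
from h import *
s=robot.read_state();print(s["clock"],s["tool_pos"].round(4),s["finger_gap"],s["wrist_force"])
c=cam("wrist"); w=robot.snapshot("wrist");i=robot.snapshot("scene")[170:300,270:420]
p=proj("wrist",[[.5872+.14*np.cos(np.radians(a)),.0239+.14*np.sin(np.radians(a)),.052] for a in(-85,-91.3,-97)],c);print(p.round(1))
u,v=p[1].astype(int)
a=w[v-40:v+40,u-40:u+40]
cv2.imwrite("pics/e.png",np.hstack([cv2.resize(a,(400,400)),cv2.resize(i,(400,400))])[:,:,::-1])
E
```

```text
37.675 [ 0.5848 -0.0911  0.0786] 0.022029077833452787 [ 0.59959302 -0.04376881 -2.27592461]
[[339.  255.5]
 [316.9 256.9]
 [296.9 256.2]]
```

View pics/e.png

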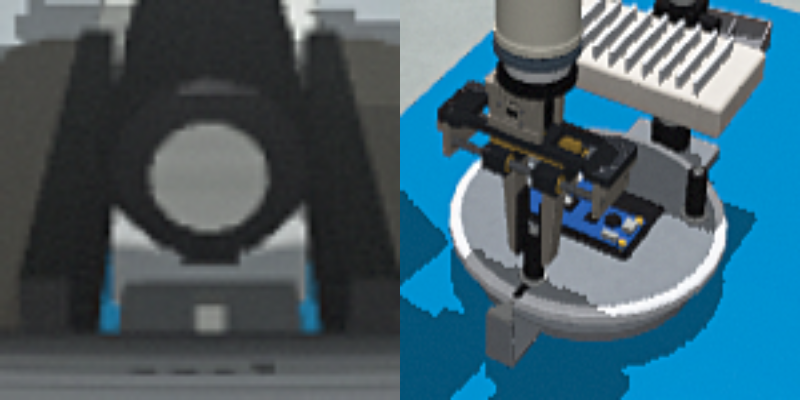

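The index line (crop 210,255) sits in line with the pointer bracket (crop 210,310). I'll let go and lift.

>>> {"method": "play_rows", "body": {
  "plan": [0,0,0,0,0,0,26,0,0,0,0,0,0,40,0,0,0,0,0,0,60,0,0,0,0,0,0,60,0,0,0,0,0,20,60,0,0,0,0,0,40,60,0,0,0,0,0,40,60,0,0,0,0,-40,20,60,0,0,0,0,-40,0,60,0,0,0,0,0,0,60,0,0,0,0,0,0,60]
}}

```text
clock: 39.15
tool_pos: [0.5845, -0.1706, 0.1983]
tcp_rot: [-180.0, -0.0, 88.0]
wrist_force: [0.3, 0.4, 0.7]
finger_gap: 0.0602
grip_force: 0.0
```

```bash
python3 m.py; python3 - <<'E'
from h import *
s=robot.read_state();print(s["wrist_force"],s["finger_gap"])
cv2.imwrite("pics/f.png",robot.snapshot("wrist")[:,:,::-1])
E
```

```text
(39.15, [(27.1, 0.115, 91), (-90.6, 0.118, 98)])
(39.2, [(26.8, 0.115, 91), (-90.7, 0.117, 96)])
(39.25, [(27.1, 0.115, 91), (-90.3, 0.118, 95)])
(39.3, [(27.0, 0.115, 92), (-90.7, 0.117, 95)])
39.35 [ 0.5848 -0.1701  0.1984] 0.060216974505692696
[ 0.26044487 -0.08950067  0.30865221] 0.060216974505692696
```

View pics/f.png

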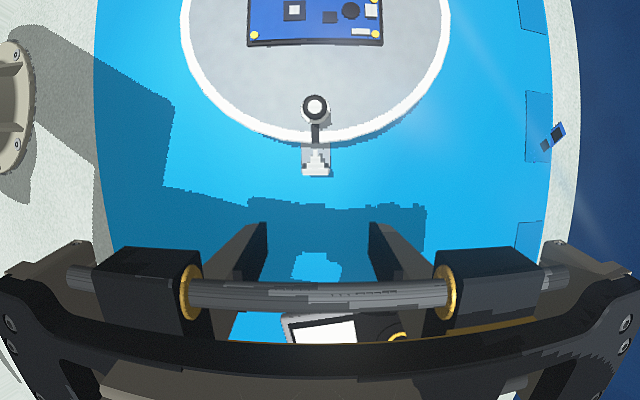

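The index line (316,133) points straight at the pointer (316,155), the table is at rest, and the gripper is clear.

```bash
python3 -c "
from cell import robot; print(robot.job_done())"
```

```text
the job is handed in; nothing more can be done
None
```

The turntable was kept at an estimated 12.5–18 turns a minute from about 20 s to 31 s, stopped with the index line at the pointer, let go, and the job handed in at about 39 s; an early top-up overshot to about 21 turns a minute (limit 24), and the hand-in returned no verdict.

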